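Hold the pastry board out over the bowl

TASK

The pastry board on the butcher's block needs its flour brushing off into the big bowl beside it. First roll the rolling pin back along the board (do not lift it off) until it drops along its whole length into the groove in front of the back rail, where it cannot roll away; then take the board by its handle and slide it out flat across the block, without lifting it, until the middle of its front edge is over the middle of the bowl. It would now tip if left alone, so finish still holding the handle, with the board level on the block and clear of the bowl, while I brush; leave the bowl and the pepper mill, salt shaker and garlic beside the block as they stand.

Things in the scene. Friction and masses are not known exactly. Their poses are not given: they have to be found in the camera images.
- block: End-grain butcher's block, chequered dark and medium wood, 260 (its x) by 300 (its y) by 110 mm high, on rubber feet. Heavy and fixed to the spot. Origin at the centre of its underside; its +y side (left as seen from the robot) faces the bowl.
- block_edge (a point): Middle of the block's upper edge on the bowl side, the edge over which the board is slid out; axes as the block's.
- board: Loose pale wooden pastry board, 0.55 to 0.9 kg, flat on the block: body 230 (x) by 240 (y) by 20 mm, a rail 15 mm thick and 24 mm high on it along the rear (-y) edge, and a paddle handle 36 mm wide, 20 mm thick, 96 mm long behind that. Origin at the centre of the body's underside; +y points out of the front edge towards the bowl. With over about 150 mm of overhang it tips unless held.
- board_front (a point): Middle of the board's front edge, on its upper face (120 mm in front of the board's centre). Its axes are the board's.
- board_groove (a point): Middle of the pin groove, level with the board's upper face; axes the board's. The groove runs along x over the full width, 26 mm wide, 6 mm deep, 80 mm behind the board's centre; the rail's front face is 25 mm behind its middle. A seated pin sinks 4 mm: its axis is then about 18 mm above the face instead of 22 mm.
- board_handle (a point): Grip point: centre of the paddle handle, half-way through its thickness (10 mm above the block's top), 50 mm behind the body's rear edge, 290 mm behind the front edge. The handle is 36 mm across (board x) and is pinched from above, fingers either side; the top of the block is under it.
- pin: Small wooden rolling pin, about 0.2 kg: barrel 44 mm in diameter and 150 mm long with a 48 mm dark turned handle at each end, lying loose on the board in front of the groove, askew by up to about 20 degrees. Origin at its centre, on its axis; x lies along the pin. It rolls freely, straight across its own axis: pushed at one end it runs off askew, but against the rail it squares up.
- pin_mid (a point): Centre of the rolling pin, on its axis (22 mm above the board's face before it is seated).
- bowl: Round enamel bowl, 231 mm across the rim, 94 mm high, loose on the worktop to the left of the block. Origin at the centre of its underside. Its rim is 16 mm lower than the top of the block.
- bowl_middle (a point): Middle of the bowl's mouth, at rim height (94 mm above the worktop).
- mill: Turned dark pepper mill, 58 mm in diameter, 160 mm high, standing behind the block. Origin at the centre of its foot.
- salt: Glass salt shaker with a grey top, 44 mm in diameter, 90 mm high, standing behind the block. Origin at the centre of its foot.
- garlic: Bulb of garlic, 60 mm, on the worktop behind the gap between block and bowl. Origin at the centre of its underside.

How it is judged:
By the outcome, as a careful person would: the job done as asked, in the order asked, and still so for the second after the job is handed in, while the arm keeps its last pose, push and grip.
It also fails if it takes over 48 s, if anything falls off the work surface, if the arm or the gripper's body presses on something with over 40 N, if the wrist force passes 120 N, or if a joint passes its speed limit or range.

ROBOT

A 6-joint arm with a two-finger parallel gripper is mounted at the origin on a cart in front of the work surface, level with it; the furniture and walls round the work are solid. World frame = base frame: x ahead of the robot, y to its left, z up, the work surface at z = 0. Lengths are in m, angles in degrees, forces in N, time in s.
With the tool pointing down it reaches from about 0.375 to 0.9 m from the base axis. Payload 3.1 kg.
Tool frame: the origin (TCP) lies at the very end of the fingers, on their centre line; the grasp point (between the pads) lies 19 mm behind it (grasp_offset is the distance from the TCP to the grasp point, in m); z points along the fingers, y is the direction in which the jaws open and shut (so a half turn about z gives the same grasp; the last joint's range is limited). The gripper opens to 87 mm and grips with 3 to 60 N. Pads are 19 mm wide; open, the fingers measure 117 mm over their backs; the gripper's body (75 mm by 190 mm) begins 51 mm behind the grasp point.
Start: joints at [-85.457, 30.224, 82.088, -0, 67.689, -10.227], TCP at [0.159, -0.604, 0.223] pointing down, gripper open.
Joint ranges: [-176.69, 176.69], [-43.24, 126.21], [12.49, 139.97], [-82, 262], [0, 151.66], [-163.58, 163.58]. Speed limits (degrees/s): [159.86, 159.86, 180, 180, 180, 180].

INTERFACE

Orientations are given as a 3x3 rotation matrix whose columns are the frame's x, y, z axes.
In Python, from rig import * gives the robot as it stands. The module is installed in compiled form; this text tells all that it offers.
- The arm moves only by the tool play_rows, never from a script. Its argument "plan" is a list that holds one entry, the list of rows, each a list of 7 numbers: the shift along the world's x, y, z each as a share of 5 cm, from -1 to 1, then the turn, a rotation vector about the world's x, y, z each as a share of pi rad, from -1 to 1, then the gripper's target within -1 to 1 (fully open at 1, half-way at 0, shut at -1). A call has 1 to 12 rows; each row shifts and turns the commanded pose from where the row before left it; what a row does not reach is not made up. A row lasts 1/10 s, in which the tool goes at most 50 mm and 8.59 degrees, less where a joint would pass 70% of its speed; a pose out of reach is approached as far as the arm can. A call with a number of a shift or a turn outside -1 to 1 is refused whole. A call with a gripper value outside its range is refused whole. The fingers move at their own pace and stop on an object; the grip force is fixed at half the most. Time passes only in rows, so rows that do not move let the fingers close. It gives the time, the measured TCP pose, the force and the opening at its end, in the units of the state.
- read_state(): the state, without advancing time (a new reading comes with each control period).
- capture(name): name is "scene" or "top" or "wrist"; returns the picture (420x560x3 uint8, red, green, blue); there is no depth.
- camera_params(name): a dict with "intrinsics" (3x3 intrinsics, pixels), "R" (3x3) and "t" (3): a world point X has camera coordinates R X + t; the wrist camera has in their place "mount" (4x4, takes a point from camera to tool coordinates, whose origin is the TCP and whose axes are the flange's). Camera axes: x right, y down, z forward; pixel columns grow to the right and rows downward; lengths in m; the calibration is good to about 2 mm. A picture is of the moment at which its call begins: read the wrist's pose just before it. camera_params takes no time and is no camera call.
- hand_in(): hands the job in, once; it reports no verdict.
The state is a dict: "time_s": time; "joint_positions": joint angles; "qvel": joint speeds; "tau": joint torques, N m; "position": TCP position; "tcp_rot": TCP orientation; "force": force on the tool from outside, world axes, zero at the start; "moment": the same for the moment, N m; "opening": opening from 0.0 (shut) to 1.0 (fully open).
Only numpy, scipy, OpenCV 4.12 (cv2) and the standard library are available. Lean on these libraries where they do the work, as an engineer would, in place of code of your own. Each camera call takes 0.05 s, during which the arm holds its last target. There are 200 camera calls.

## Working session

There is one attempt and no reset: what is moved stays moved. The work goes in short steps, Python scripts to look and compute and a tool call to move; the robot and the scene stay as the last step left them, time stands still between calls to the robot, and variables do not carry over. Pictures are saved under pics/ and viewed, about 8 in all and at most 12, crops included, and the job is handed in when it is done.

Besides the shell and the picture viewer there is one more tool, called by a JSON object that holds its "fn" and its "kwargs", one argument or row to a line. play_rows: Moves the arm, as the interface text tells. Its arguments: {"type":"object","properties":{"plan":{"type":"array"}},"required":["plan"]}

```bash
mkdir -p pics; python3 - <<'E'
from rig import *
import cv2,numpy as np
for n in ("scene","top"):
    im=capture(n); cv2.imwrite(f"pics/{n}0.png",im[:,:,::-1]); p=camera_params(n)
    print(n,p["intrinsics"],p["R"],p["t"])
s=read_state(); print(s["time_s"],s["position"],s["tcp_rot"],s["force"],s["opening"])
E
```

```text
scene [[468.82011466   0.         287.28911075]
 [  0.         468.82011466 209.56788658]
 [  0.           0.           1.        ]] [[-0.6041323  -0.79677621 -0.01310902]
 [-0.62804337  0.48619214 -0.6076008 ]
 [ 0.49049536 -0.35883823 -0.79413439]] [0.37482264 0.37620039 0.98490177]
top [[403.35869351   0.         279.27004743]
 [  0.         403.35869351 208.09035985]
 [  0.           0.           1.        ]] [[-0.00715704 -0.99996509 -0.00431165]
 [-0.98456556  0.00780071 -0.17484221]
 [ 0.17486974  0.00299375 -0.98458703]] [0.05997449 0.55498202 0.89765832]
0.1 [ 0.15929725 -0.60370321  0.22168745] [[ 9.66960382e-01  2.54926635e-01 -1.71487930e-04]
 [ 2.54926503e-01 -9.66958625e-01  1.86978317e-03]
 [ 3.10835798e-04 -1.85172307e-03 -9.99998237e-01]] [ 0.35041514  0.20957656 -0.03955627] 1.0004441845231342
```

View pics/top0.png

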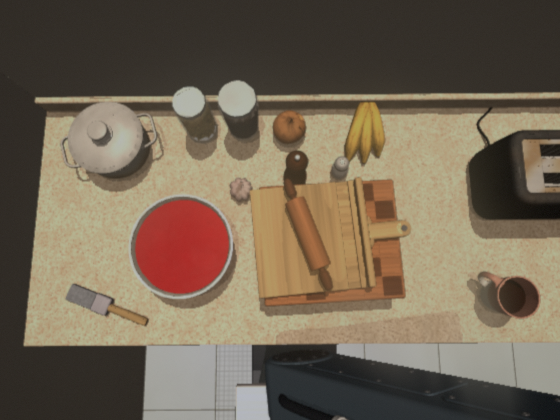

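View pics/scene0.png

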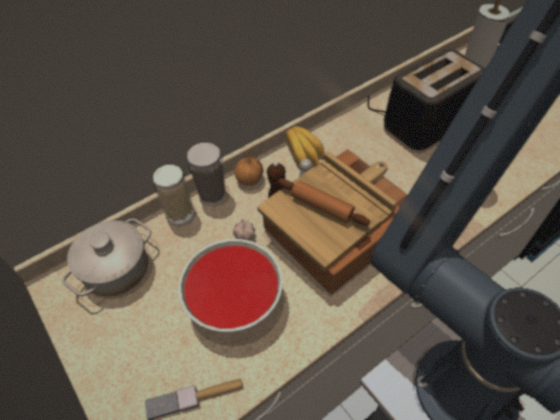

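```bash
cat >h.py <<'E'
import numpy as np,cv2
from rig import *
def ray(n,u,v,z):
    p=camera_params(n);R=np.array(p["R"]);t=np.array(p["t"]);c=-R.T@t
    d=R.T@np.linalg.inv(p["intrinsics"])@np.array([u,v,1.]);return c+d*(z-c[2])/d[2]
def proj(n,X):
    p=camera_params(n);q=np.array(p["intrinsics"])@(np.array(p["R"])@X+p["t"]);return q[:2]/q[2]
E
python3 - <<'E'
from h import *
im=cv2.imread("pics/top0.png")
c=im[165:315,235:420]; cv2.imwrite("pics/c1.png",cv2.resize(c,None,fx=4,fy=4,interpolation=cv2.INTER_CUBIC))
# bowl: red interior + rim
hsv=cv2.cvtColor(im,cv2.COLOR_BGR2HSV)
m=((hsv[...,0]<8)|(hsv[...,0]>172))&(hsv[...,1]>200)
m=m.astype(np.uint8);m[:,:120]=0;m[:,240:]=0
cs,_=cv2.findContours(m,0,1);k=max(cs,key=cv2.contourArea);e=cv2.fitEllipse(cv2.convexHull(k));print("bowl red ellipse",e,ray("top",*e[0],.094))
P=np.array([ray("top",*q[0],.094)[:2] for q in cv2.convexHull(k)]);print(cv2.minEnclosingCircle(P.astype(np.float32)))
E
```

```text
Traceback (most recent call last):
ValueError: max() iterable argument is empty
```

View pics/c1.png

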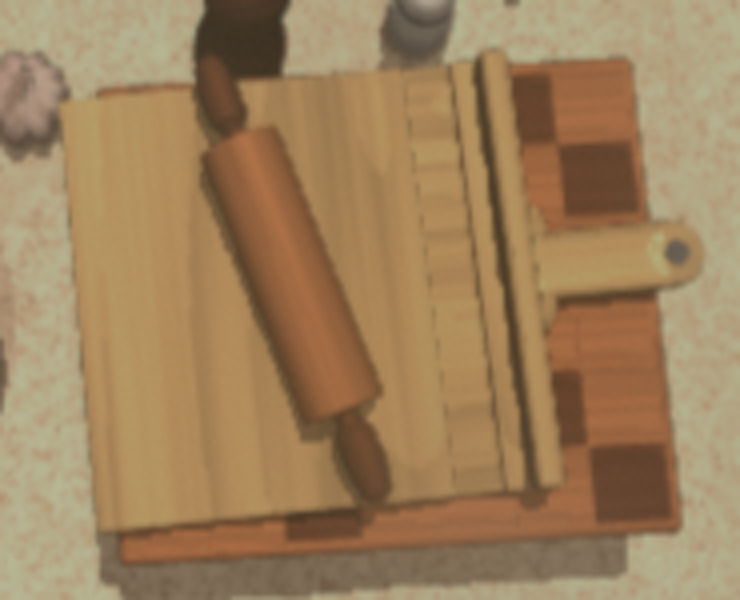

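```bash
python3 - <<'E'
from h import *
im=cv2.imread("pics/top0.png").astype(int)
for n,f in (("top","pics/top0.png"),("scene","pics/scene0.png")):
    im=cv2.imread(f).astype(int)
    m=((im[...,2]>100)&(im[...,1]<70)&(im[...,0]<70)&(im[...,2]-im[...,1]>90)).astype(np.uint8)
    cs,_=cv2.findContours(m,0,1);k=max(cs,key=cv2.contourArea);h=cv2.convexHull(k)
    P=np.array([ray(n,*q[0],.094)[:2] for q in h]).astype(np.float32);e=cv2.fitEllipse(P);print(n,cv2.contourArea(k),"bowl",e)
g=lambda x,y,z:ray("top",x/4+235-.375,y/4+165-.375,z)
for nm,x,y,z in [("bF far",62,103,.13),("bF near",100,528,.13),("body rear far",490,60,.154),("rail front near",535,487,.154),("rail rear near",560,485,.154),("rail front far",480,52,.154),("rail rear far",508,52,.154),
 ("groove f far",407,78,.13),("groove f near",452,490,.13),("groove r far",452,68,.13),("groove r near",508,490,.13),
 ("hole",677,250,.13),("hend",704,250,.13),("h top",640,222,.13),("h bot",640,296,.13),
 ("pin far",205,58,.152),("pin near",376,500,.152),("barrel far",243,143,.152),("barrel near",342,406,.152),
 ("blk far rear",630,60,.11),("blk near rear",680,530,.11),("blk near front",122,562,.11),("blk far front",98,92,.11)]:
    print(nm,g(x,y,z).round(4))
for nm,u,v,z in [("mill",297,160,.15),("salt",342,161,.09),("garlic",241,189,.03)]: print(nm,ray("top",u,v,z))
E
```

```text
top 6566.5 bowl ((0.4657616913318634, 0.27106109261512756), (0.20238424837589264, 0.20343104004859924), 21.895462036132812)
scene 5729.0 bowl ((0.4595722258090973, 0.2774161696434021), (0.2004915475845337, 0.20222018659114838), 159.59739685058594)
bF far [0.5804 0.1182 0.13  ]
bF near [0.3558 0.0974 0.13  ]
body rear far [ 0.5964 -0.109   0.154 ]
rail front near [ 0.3754 -0.1226  0.154 ]
rail rear near [ 0.3763 -0.1352  0.154 ]
rail front far [ 0.6008 -0.1039  0.154 ]
rail rear far [ 0.6007 -0.1187  0.154 ]
groove f far [ 0.5927 -0.0684  0.13  ]
groove f near [ 0.3738 -0.0847  0.13  ]
groove r far [ 0.5981 -0.093   0.13  ]
groove r near [ 0.3736 -0.1137  0.13  ]
hole [ 0.4979 -0.2086  0.13  ]
hend [ 0.4978 -0.2229  0.13  ]
h top [ 0.5131 -0.1899  0.13  ]
h bot [ 0.4736 -0.1876  0.13  ]
pin far [0.5992 0.0411 0.152 ]
pin near [ 0.3695 -0.0427  0.152 ]
barrel far [0.5533 0.0216 0.152 ]
barrel near [ 0.4165 -0.0268  0.152 ]
blk far rear [ 0.6067 -0.1952  0.11  ]
blk near rear [ 0.3519 -0.2073  0.11  ]
blk near front [0.3375 0.0868 0.11  ]
blk far front [0.591  0.0999 0.11  ]
mill [0.64158696 0.01683712 0.15      ]
salt [ 0.65651114 -0.08875018  0.09      ]
garlic [0.60637656 0.14797904 0.03      ]
```

{"fn": "play_rows", "kwargs": {
  "plan": [
    [[0.36,0.46,0,0,0,0.022,1],[0.36,0.46,0,0,0,0.022,1],[0.36,0.46,0,0,0,0.022,1],[0.36,0.46,0,0,0,0.022,1],[0.36,0.46,0,0,0,0.022,1],[0.36,0.46,0,0,0,0.022,1],[0.36,0.46,0,0,0,0.022,1],[0.36,0.46,0,0,0,0.022,1],[0.36,0.46,0,0,0,0.022,1],[0.36,0.46,0,0,0,0.022,1],[0.36,0.46,0,0,0,0.022,1],[0.36,0.46,0,0,0,0.022,1]]
  ]
}}

```text
time_s: 1.3
position: [0.3758, -0.327, 0.2223]
tcp_rot: [[0.463, 0.887, -0.0], [0.887, -0.463, 0.001], [0.0, -0.001, -1.0]]
force: [-0.2, 0.5, 0.7]
opening: 0.998
```

```bash
python3 - <<'E'
from h import *
s=read_state(); print(s["time_s"],s["position"].round(4) if hasattr(s["position"],"round") else s["position"],np.degrees(np.arctan2(s["tcp_rot"][1][1],s["tcp_rot"][0][1])),s["joint_positions"])
E
python3 - <<'E'
from h import *
def tri(a,b):
    A=[];r=[]
    for n,(u,v) in (("top",a),("scene",b)):
        p0=ray(n,u,v,0);p1=ray(n,u,v,.2);d=(p1-p0)/np.linalg.norm(p1-p0);M=np.eye(3)-np.outer(d,d);A.append(M);r.append(M@p0)
    x=np.linalg.solve(sum(A),sum(r));return x.round(4),[np.linalg.norm(M@x-q).round(4) for M,q in zip(A,r)]
print("mill head",tri((297,159),(276.5,171.5)))
# bowl: red blob at various heights, both views agree?
for z in (.07,.08,.085,.09,.094,.1):
    o=[]
    for n in("top","scene"):
        im=cv2.imread(f"pics/{n}0.png").astype(int)
        m=((im[...,2]>100)&(im[...,1]<70)&(im[...,0]<70)&(im[...,2]-im[...,1]>90)).astype(np.uint8)
        cs,_=cv2.findContours(m,0,1);h=cv2.convexHull(max(cs,key=cv2.contourArea))
        P=np.array([ray(n,*q[0],z)[:2] for q in h]).astype(np.float32);e=cv2.fitEllipse(P);o+=[*np.round(e[0],4),*np.round(e[1],4)]
    print(z,o)
a=cv2.resize(cv2.imread("pics/top0.png")[140:200,260:330],None,fx=8,fy=8,interpolation=2)
b=cv2.resize(cv2.imread("pics/scene0.png")[230-80:230+100,170:300],None,fx=4,fy=4,interpolation=2)
o=np.zeros((480+0,560,3),np.uint8);o[:480]=a
cv2.imwrite("pics/c2.png",o)
E
```

```text
1.3 [ 0.3758 -0.327   0.2223] -27.55402255356012 [-5.39066408e+01  2.05378961e+01  9.99580142e+01  2.67176493e-03
  5.95476313e+01 -2.63539662e+01]
mill head (array([0.6508, 0.0135, 0.1194]), [np.float64(0.003), np.float64(0.003)])
0.07 [np.float64(0.4678), np.float64(0.277), np.float64(0.2079), np.float64(0.2089), np.float64(0.4721), np.float64(0.2724), np.float64(0.2057), np.float64(0.2075)]
0.08 [np.float64(0.467), np.float64(0.2745), np.float64(0.2056), np.float64(0.2066), np.float64(0.4669), np.float64(0.2745), np.float64(0.2035), np.float64(0.2053)]
0.085 [np.float64(0.4665), np.float64(0.2733), np.float64(0.2044), np.float64(0.2055), np.float64(0.4643), np.float64(0.2755), np.float64(0.2024), np.float64(0.2042)]
0.09 [np.float64(0.4661), np.float64(0.272), np.float64(0.2033), np.float64(0.2043), np.float64(0.4617), np.float64(0.2766), np.float64(0.2014), np.float64(0.2031)]
0.094 [np.float64(0.4658), np.float64(0.2711), np.float64(0.2024), np.float64(0.2034), np.float64(0.4596), np.float64(0.2774), np.float64(0.2005), np.float64(0.2022)]
0.1 [np.float64(0.4652), np.float64(0.2696), np.float64(0.201), np.float64(0.2021), np.float64(0.4564), np.float64(0.2787), np.float64(0.1992), np.float64(0.2009)]
```

View pics/c2.png

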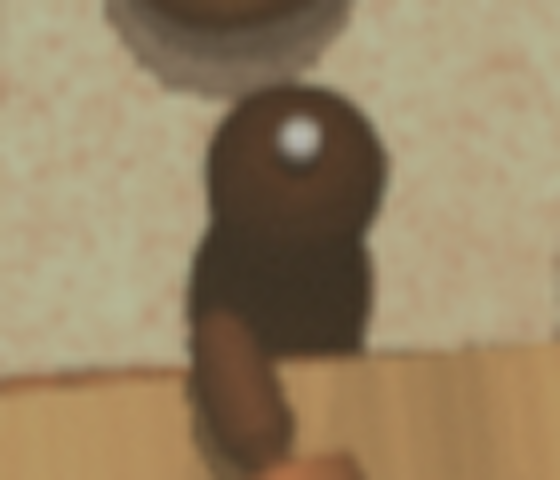

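{"fn": "play_rows", "kwargs": {
  "plan": [
    [[0.155,0.613,0,0,0,0.022,1],[0.155,0.613,0,0,0,0.022,1],[0.155,0.613,0,0,0,0.022,1],[0.155,0.613,0,0,0,0.022,1],[0.155,0.613,0,0,0,0.022,1],[0.155,0.613,0,0,0,0.022,1],[0.155,0.613,0,0,0,0.022,1],[0.155,0.613,0,0,0,0.022,1],[0.155,0.613,0,0,0,0.022,1],[0.155,0.613,0,0,0,0.022,1],[0.155,0.613,0,0,0,0.022,1],[0.155,0.613,0,0,0,0.022,1]]
  ]
}}

```text
time_s: 2.5
position: [0.4682, 0.0408, 0.2223]
tcp_rot: [[-0.342, 0.94, -0.001], [0.94, 0.342, 0.0], [0.0, -0.001, -1.0]]
force: [1.6, -0.1, -0.9]
opening: 1.002
```

{"fn": "play_rows", "kwargs": {
  "plan": [
    [[0,0,-0.3,0,0,0,1],[0,0,-0.3,0,0,0,1],[0,0,-0.3,0,0,0,1],[0,0,-0.3,0,0,0,1],[0,0,-0.2,0,0,0,1],[0,0,-0.2,0,0,0,1],[0,0,0,0,0,0,1],[0,0,0,0,0,0,1]]
  ]
}}

```text
time_s: 3.3
position: [0.4685, 0.0394, 0.1426]
tcp_rot: [[-0.339, 0.941, -0.0], [0.941, 0.339, 0.0], [0.0, -0.0, -1.0]]
force: [1.3, -0.7, -0.2]
opening: 0.999
```

```bash
python3 - <<'E'
from h import *
im=capture("top"); c=im[145:315,235:420,::-1]; cv2.imwrite("pics/c3.png",cv2.resize(c,None,fx=3.5,fy=3.5,interpolation=2))
E
```

```text
(no output)
```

View pics/c3.png

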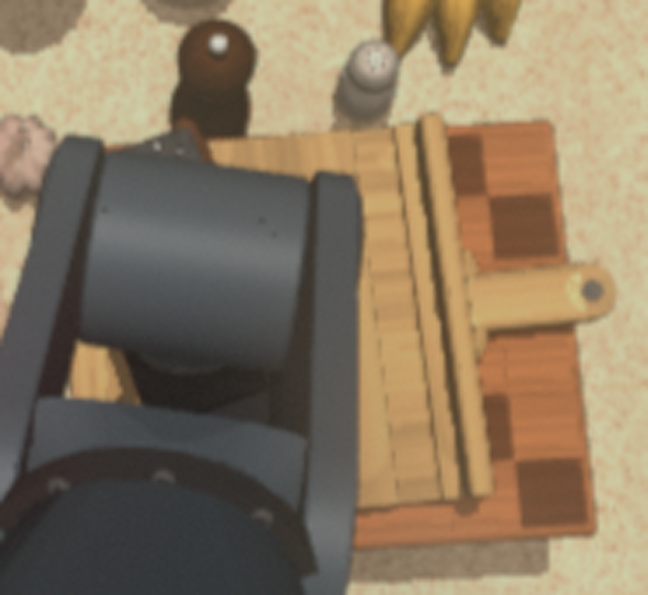

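{"fn": "play_rows", "kwargs": {
  "plan": [
    [[0.03,-0.08,0,0,0,0,1],[0.03,-0.08,0,0,0,0,1],[0.03,-0.08,0,0,0,0,1],[0.03,-0.08,0,0,0,0,1],[0.01,-0.08,0,0,0,-0.0075,1],[0.01,-0.08,0,0,0,-0.0075,1],[0.01,-0.08,0,0,0,-0.0075,1],[0.01,-0.08,0,0,0,-0.0075,1],[0.01,-0.08,0,0,0,-0.0075,1],[0.01,-0.08,0,0,0,-0.0075,1],[0.01,-0.08,0,0,0,-0.0075,1],[0.01,-0.08,0,0,0,-0.0075,1]]
  ]
}}

```text
time_s: 4.55
position: [0.4784, -0.0088, 0.1426]
tcp_rot: [[-0.155, 0.988, 0.0], [0.988, 0.155, 0.0], [0.0, 0.0, -1.0]]
force: [0.4, 0.5, 0.3]
opening: 0.999
```

```bash
python3 - <<'E'
from h import *
a=capture("top")[145:315,235:420,::-1]; b=capture("wrist")[:,:,::-1]
a=cv2.resize(a,(392,360)); b=cv2.resize(b,(400,300)); o=np.zeros((360,800,3),np.uint8);o[:,:392]=a;o[:300,400:]=b
cv2.imwrite("pics/c4.png",o)
E
```

```text
(no output)
```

View pics/c4.png

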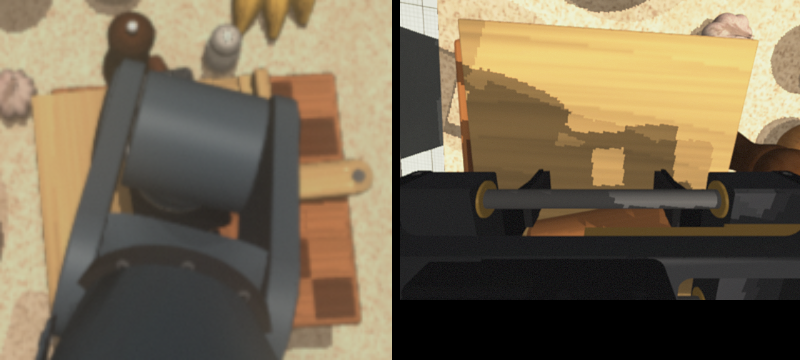

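{"fn": "play_rows", "kwargs": {
  "plan": [
    [[0.01,-0.08,0,0,0,-0.004,1],[0.01,-0.08,0,0,0,-0.004,1],[0.01,-0.08,0,0,0,-0.004,1],[0.01,-0.08,0,0,0,-0.004,1],[0.01,-0.08,0,0,0,-0.004,1],[0.01,-0.08,0,0,0,-0.002,1],[0.01,-0.08,0,0,0,0,1],[0.01,-0.08,0,0,0,0,1],[0.01,-0.08,0,0,0,0,1],[0.01,-0.08,0,0,0,0,1],[0,-0.08,0,0,0,0,1],[0,-0.08,0,0,0,0,1]]
  ]
}}

```text
time_s: 5.85
position: [0.4834, -0.0568, 0.1425]
tcp_rot: [[-0.088, 0.996, -0.0], [0.996, 0.088, -0.0], [-0.0, -0.0, -1.0]]
force: [-0.4, 0.3, 0.4]
opening: 1.002
```

{"fn": "play_rows", "kwargs": {
  "plan": [
    [[0,-0.04,0,0,0,0,1],[0,0,0,0,0,0,1],[0,0,0,0,0,0,1]]
  ]
}}

```text
time_s: 6.15
position: [0.4834, -0.058, 0.1426]
tcp_rot: [[-0.088, 0.996, 0.0], [0.996, 0.088, 0.001], [0.001, 0.0, -1.0]]
force: [0.2, 3.6, 2.8]
opening: 0.998
```

```bash
python3 - <<'E'
from h import *
a=capture("top")[145:315,235:420,::-1]; b=capture("wrist")[:,:,::-1]
a=cv2.resize(a,(392,360)); b=cv2.resize(b,(400,300)); o=np.zeros((360,800,3),np.uint8);o[:,:392]=a;o[:300,400:]=b
cv2.imwrite("pics/c5.png",o)
E
```

```text
(no output)
```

View pics/c5.png

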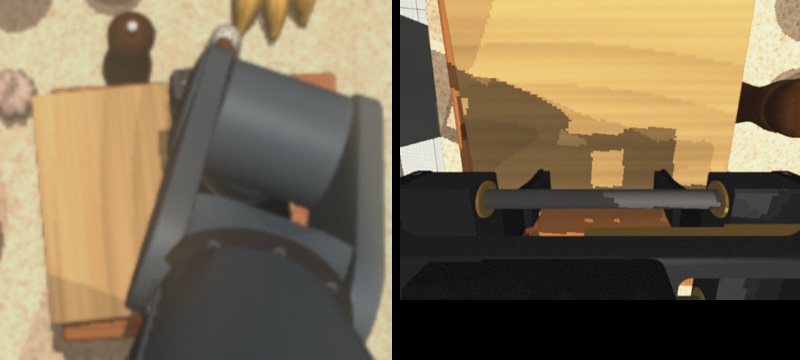

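{"fn": "play_rows", "kwargs": {
  "plan": [
    [[0,0.15,0,0,0,0,1],[0,0.15,0,0,0,0,1],[0,0.1,0.2,0,0,0,1],[0,0,0.5,0,0,0,1],[0,0,0.5,0,0,0,1],[0,0,0.5,0,0,0,1],[0,-0.5,0,0,0,0,1],[0,-0.8,0,0,0,0,1],[0,-0.8,0,0,0,0,1],[0,-0.8,0,0,0,0,1],[0,-0.8,0,0,0,0,1],[0,-0.8,0,0,0,0,1]]
  ]
}}

```text
time_s: 7.45
position: [0.4832, -0.2649, 0.2284]
tcp_rot: [[-0.088, 0.996, 0.0], [0.996, 0.088, -0.001], [-0.001, 0.0, -1.0]]
force: [0.9, -0.1, 0.4]
opening: 0.999
```

{"fn": "play_rows", "kwargs": {
  "plan": [
    [[0,-0.8,0,0,0,0,1],[0,-0.8,0,0,0,0,1],[0,0,0,0,0,0,1]]
  ]
}}

```text
time_s: 7.75
position: [0.4838, -0.3493, 0.2284]
tcp_rot: [[-0.084, 0.996, 0.002], [0.996, 0.084, -0.005], [-0.005, 0.002, -1.0]]
force: [0.1, -0.4, 0.5]
opening: 1.001
```

```bash
python3 - <<'E'
from h import *
s=read_state();print(s["position"],s["joint_positions"])
im=capture("top")[:,:,::-1];cv2.imwrite("pics/top6.png",im);c=im[165:315,235:420]; cv2.imwrite("pics/c6.png",cv2.resize(c,None,fx=4,fy=4,interpolation=2))
cv2.imwrite("pics/scene6.png",capture("scene")[:,:,::-1])
E
```

```text
[ 0.4837647  -0.34930258  0.22837279] [-46.49064868  27.53658727  86.13392447  -0.12916692  66.02641318
 -51.24054566]
```

View pics/c6.png

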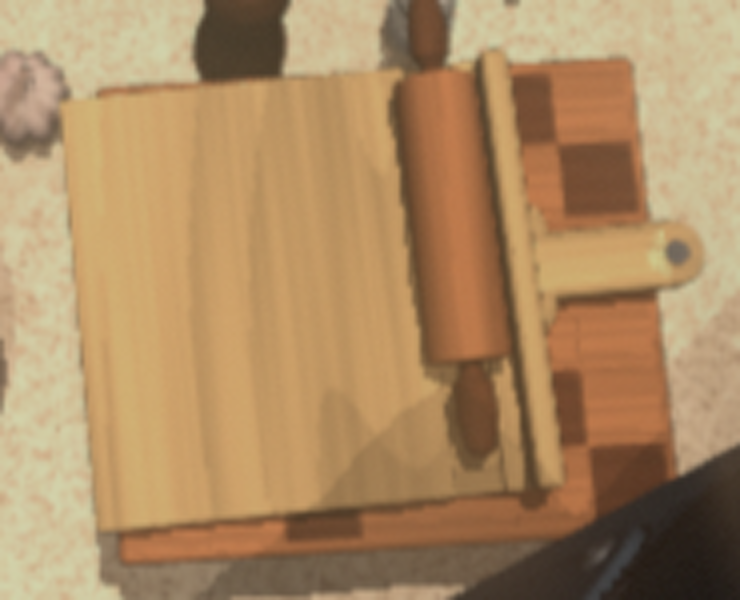

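```bash
python3 - <<'E'
from h import *
g=lambda x,y,z:ray("top",x/4+235-.375,y/4+165-.375,z)
bx=np.array([np.cos(np.radians(5)),np.sin(np.radians(5))]);by=np.array([-bx[1],bx[0]]);F=np.array([.4685,.110])
for nm,x,y,z in [("bF far",62,103,.13),("bF near",100,528,.13),("barrel far L",401,80,.148),("barrel far R",484,72,.148),("barrel near L",430,358,.148),("barrel near R",509,355,.148),("tip far",425,0,.148),("tip near",477,455,.148),("far mid",440,72,.16),("rail front far",480,52,.154),("rail front near",535,487,.154),("rail rear near",560,485,.154),("board far edge front of barrel",395,72,.13),("hole",677,250,.13),("hend",704,250,.13)]:
    p=g(x,y,z)[:2];print(nm,p.round(4),"board coords mm (from front mid)",(1000*np.array([(p-F)@bx,(p-F)@by])).round(1))
# scene crop
im=cv2.imread("pics/scene6.png");q=proj("scene",np.array([.5,-.09,.14]));u,v=q.astype(int);print(q)
c=im[max(0,v-70):v+80,max(0,u-100):u+100];cv2.imwrite("pics/c7.png",cv2.resize(c,None,fx=4,fy=4,interpolation=2))
E
```

```text
bF far [0.5804 0.1182] board coords mm (from front mid) [112.2  -1.5]
bF near [0.3558 0.0974] board coords mm (from front mid) [-113.3   -2.7]
barrel far L [ 0.5874 -0.0627] board coords mm (from front mid) [ 103.4 -182.4]
barrel far R [ 0.5914 -0.1068] board coords mm (from front mid) [ 103.5 -226.6]
barrel near L [ 0.4407 -0.073 ] board coords mm (from front mid) [ -43.6 -179.9]
barrel near R [ 0.442  -0.1136] board coords mm (from front mid) [ -45.9 -220.4]
tip far [ 0.6311 -0.0768] board coords mm (from front mid) [ 145.7 -200.3]
tip near [ 0.3915 -0.0952] board coords mm (from front mid) [ -94.6 -197.7]
far mid [ 0.5887 -0.0815] board coords mm (from front mid) [ 103.  -201.2]
rail front far [ 0.6008 -0.1039] board coords mm (from front mid) [ 113.1 -224.6]
rail front near [ 0.3754 -0.1226] board coords mm (from front mid) [-113.  -223.6]
rail rear near [ 0.3763 -0.1352] board coords mm (from front mid) [-113.2 -236.2]
board far edge front of barrel [ 0.5961 -0.0621] board coords mm (from front mid) [ 112.1 -182.5]
hole [ 0.4979 -0.2086] board coords mm (from front mid) [   1.5 -320. ]
hend [ 0.4978 -0.2229] board coords mm (from front mid) [ 2.000e-01 -3.342e+02]
[345.37153468 182.4295584 ]
```

View pics/c7.png

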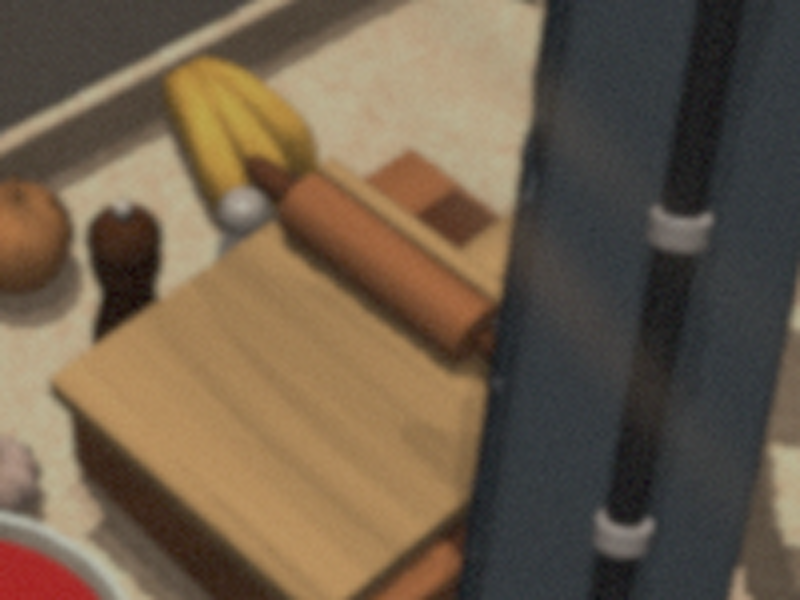

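{"fn": "play_rows", "kwargs": {
  "plan": [
    [[0.396,0.602,0,0,0,0,-1],[0.396,0.602,0,0,0,0,-1],[0.396,0.602,0,0,0,0,-1],[0.396,0.602,0,0,0,0,-1],[0.396,0.602,0,0,0,0,-1],[0.396,0.602,0,0,0,0,-1],[0.396,0.602,0,0,0,0,-1],[0.396,0.602,0,0,0,0,-1],[0.396,0.602,0,0,0,0,-1],[0,0,0,0,0,0,-1],[0,0,0,0,0,0,-1]]
  ]
}}

```text
time_s: 8.95
position: [0.6608, -0.0702, 0.2276]
tcp_rot: [[-0.092, 0.996, -0.001], [0.996, 0.092, -0.0], [-0.0, -0.001, -1.0]]
force: [0.3, -0.4, 0.2]
opening: 0.082
```

{"fn": "play_rows", "kwargs": {
  "plan": [
    [[0,0,-0.29,0,0,0,-1],[0,0,-0.29,0,0,0,-1],[0,0,-0.29,0,0,0,-1],[0,0,-0.29,0,0,0,-1],[0,0,-0.29,0,0,0,-1],[0,0,-0.29,0,0,0,-1],[0,0,0,0,0,0,-1]]
  ]
}}

```text
time_s: 9.65
position: [0.6597, -0.0724, 0.1374]
tcp_rot: [[-0.088, 0.996, -0.005], [0.996, 0.088, 0.002], [0.002, -0.005, -1.0]]
force: [0.6, -0.3, 0.1]
opening: 0.005
```

{"fn": "play_rows", "kwargs": {
  "plan": [
    [[-0.06,-0.05,0,0,0,0,-1],[-0.06,-0.05,0,0,0,0,-1],[-0.07,-0.006,0,0,0,0,-1],[-0.07,-0.006,0,0,0,0,-1],[-0.07,-0.006,0,0,0,0,-1],[-0.07,-0.006,0,0,0,0,-1],[-0.07,-0.006,0,0,0,0,-1],[-0.07,-0.006,0,0,0,0,-1],[-0.07,-0.006,0,0,0,0,-1],[-0.07,-0.006,0,0,0,0,-1],[-0.07,-0.006,0,0,0,0,-1],[-0.04,-0.005,0,0,0,0,-1]]
  ]
}}

```text
time_s: 10.85
position: [0.6222, -0.0807, 0.1408]
tcp_rot: [[-0.088, 0.996, 0.001], [0.996, 0.088, -0.0], [-0.0, 0.001, -1.0]]
force: [2.0, 0.4, 1.6]
opening: 0.003
```

{"fn": "play_rows", "kwargs": {
  "plan": [
    [[0.2,0,0,0,0,0,-1],[0.2,0,0.1,0,0,0,-1],[0,0,0.6,0,0,0,-1],[0,0,0.6,0,0,0,-1],[0,0,0.5,0,0,0,-1],[-0.4,-0.6,0,0,0,0,1],[-0.4,-0.6,0,0,0,0,1],[-0.4,-0.6,0,0,0,0,1],[-0.4,-0.6,0,0,0,0,1],[-0.4,-0.6,0,0,0,0,1],[-0.4,-0.6,0,0,0,0,1],[-0.4,-0.6,0,0,0,0,1]]
  ]
}}

```text
time_s: 12.05
position: [0.5005, -0.2911, 0.2299]
tcp_rot: [[-0.088, 0.996, -0.003], [0.996, 0.088, 0.002], [0.002, -0.003, -1.0]]
force: [-0.1, -0.6, -0.5]
opening: 0.557
```

{"fn": "play_rows", "kwargs": {
  "plan": [
    [[0,-0.8,0,0,0,0,1],[0,-0.4,0,0,0,0,1],[0,0,0,0,0,0,1]]
  ]
}}

```text
time_s: 12.35
position: [0.502, -0.3533, 0.23]
tcp_rot: [[-0.085, 0.996, -0.0], [0.996, 0.085, -0.0], [-0.0, -0.0, -1.0]]
force: [-0.4, 0.5, 0.8]
opening: 0.833
```

```bash
python3 - <<'E'
from h import *
im=capture("top")[:,:,::-1];cv2.imwrite("pics/top8.png",im);c=im[145:315,235:420]; cv2.imwrite("pics/c8.png",cv2.resize(c,None,fx=4,fy=3.5,interpolation=2) if 0 else cv2.resize(c,None,fx=3.5,fy=3.5,interpolation=2))
E
```

```text
(no output)
```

View pics/c8.png

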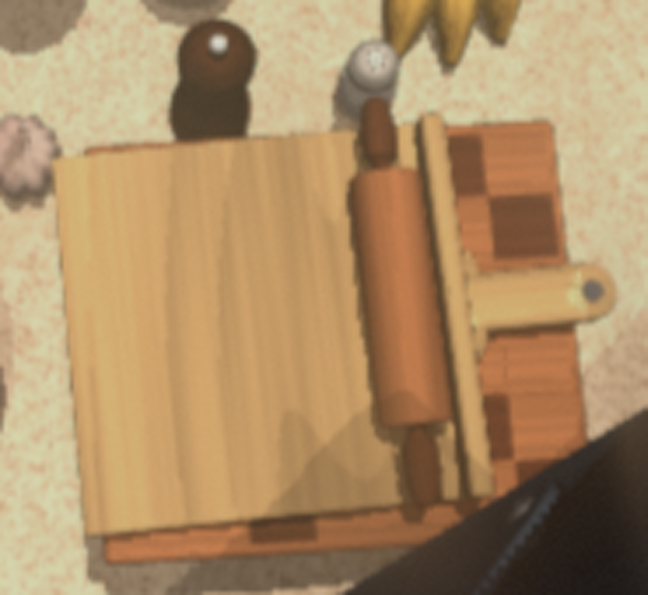

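{"fn": "play_rows", "kwargs": {
  "plan": [
    [[-0.028,0.58,0,0,0,0,1],[-0.028,0.58,0,0,0,0,1],[-0.028,0.58,0,0,0,0,1],[-0.028,0.58,0,0,0,0,1],[-0.028,0.58,0,0,0,0,1],[-0.028,0.58,0,0,0,0,1],[0,0,-0.3,0,0,0,1],[0,0,-0.4,0,0,0,1],[0,0,-0.4,0,0,0,1],[0,0,-0.4,0,0,0,1],[0,0,-0.3,0,0,0,1],[0,0,-0.2,0,0,0,1]]
  ]
}}

```text
time_s: 13.6
position: [0.4928, -0.1741, 0.1293]
tcp_rot: [[-0.09, 0.996, -0.003], [0.996, 0.09, 0.002], [0.003, -0.003, -1.0]]
force: [-0.8, -0.2, 1.0]
opening: 0.996
```

{"fn": "play_rows", "kwargs": {
  "plan": [
    [[0,0,-0.1,0,0,0,1],[0,0,0,0,0,0,1],[0,0,0,0,0,0,1]]
  ]
}}

```text
time_s: 13.9
position: [0.4941, -0.1764, 0.126]
tcp_rot: [[-0.088, 0.996, 0.001], [0.996, 0.088, -0.0], [-0.0, 0.001, -1.0]]
force: [0.6, 0.5, -0.0]
opening: 0.997
```

{"fn": "play_rows", "kwargs": {
  "plan": [
    [[0,-0.04,-0.13,0,0,0,1],[0,0,-0.1,0,0,0,1],[0,0,0,0,0,0,1],[0,0,0,0,0,0,1],[0,0,0,0,0,0,-1],[0,0,0,0,0,0,-1],[0,0,0,0,0,0,-1],[0,0,0,0,0,0,-1],[0,0,0,0,0,0,-1],[0,0,0,0,0,0,-1],[0,0,0,0,0,0,-1]]
  ]
}}

```text
time_s: 15.0
position: [0.4937, -0.1786, 0.1141]
tcp_rot: [[-0.088, 0.996, 0.0], [0.996, 0.088, -0.0], [-0.0, 0.0, -1.0]]
force: [-0.4, -0.1, 1.5]
opening: 0.447
```

{"fn": "play_rows", "kwargs": {
  "plan": [
    [[0,0,0,0,0,0,-1],[0,0,0,0,0,0,-1],[0,0.05,0,0,0,0,-1],[-0.002,0.1,0,0,0,0,-1],[-0.002,0.15,0,0,0,0,-1],[-0.002,0.15,0,0,0,0,-1],[-0.002,0.15,0,0,0,0,-1],[-0.002,0.15,0,0,0,0,-1],[-0.002,0.15,0,0,0,0,-1],[-0.002,0.15,0,0,0,0,-1],[-0.002,0.15,0,0,0,0,-1],[0,0,0,0,0,0,-1]]
  ]
}}

```text
time_s: 16.2
position: [0.4925, -0.1166, 0.114]
tcp_rot: [[-0.088, 0.996, -0.001], [0.996, 0.088, 0.002], [0.002, -0.0, -1.0]]
force: [0.9, 1.2, -0.7]
opening: 0.408
```

```bash
python3 - <<'E'
from h import *
s=read_state();print(s["position"],s["force"],s["moment"])
im=capture("top")[:,:,::-1];cv2.imwrite("pics/top9.png",im);c=im[150:320,140:420]; cv2.imwrite("pics/c9.png",cv2.resize(c,None,fx=2.8,fy=2.8,interpolation=2))
E
```

```text
[ 0.49252595 -0.11656817  0.11402054] [ 0.93550055  1.16248179 -0.6725574 ] [ 0.2500498  -0.1787083   0.10753649]
```

View pics/c9.png

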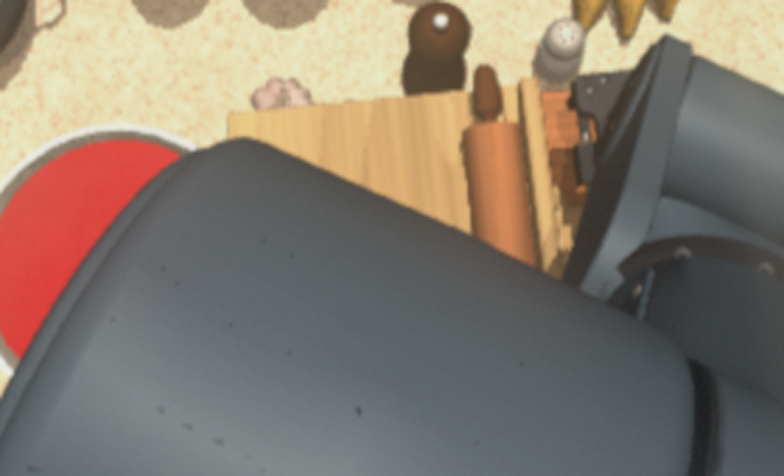

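{"fn": "play_rows", "kwargs": {
  "plan": [
    [[0,0.08,0,0,0,0,-1],[0,0.15,0,0,0,0,-1],[0,0.2,0,0,0,0,-1],[0,0.2,0,0,0,0,-1],[0,0.2,0,0,0,0,-1],[0,0.2,0,0,0,0,-1],[0,0.2,0,0,0,0,-1],[0,0.2,0,0,0,0,-1],[0,0.2,0,0,0,0,-1],[0,0.2,0,0,0,0,-1],[0,0.1,0,0,0,0,-1],[0,0.06,0,0,0,0,-1]]
  ]
}}

```text
time_s: 17.45
position: [0.493, -0.0187, 0.1144]
tcp_rot: [[-0.09, 0.996, 0.001], [0.996, 0.09, -0.001], [-0.001, 0.0, -1.0]]
force: [0.2, -6.4, 1.9]
opening: 0.411
```

{"fn": "play_rows", "kwargs": {
  "plan": [
    [[0,0.05,0,0,0,0,-1],[0,0,0,0,0,0,-1],[0,0,0,0,0,0,-1],[0,0,0,0,0,0,-1]]
  ]
}}

```text
time_s: 17.85
position: [0.4931, -0.0162, 0.1143]
tcp_rot: [[-0.088, 0.996, 0.0], [0.996, 0.088, 0.0], [0.0, 0.001, -1.0]]
force: [1.3, -3.7, 1.3]
opening: 0.407
```

```bash
python3 - <<'E'
from h import *
s=read_state();print(s["position"],s["force"],s["moment"],s["opening"])
print("mid-slide front far corner",ray("top",221.6,190.2,.13))
a=capture("top")[:,:,::-1];cv2.imwrite("pics/topA.png",a);b=capture("scene")[:,:,::-1];cv2.imwrite("pics/sceneA.png",b)
a=cv2.resize(a[160:320,120:320],(400,320),interpolation=2);b=cv2.resize(b[130:350,160:435],(400,320),interpolation=2)
w=cv2.resize(capture("wrist")[:,:,::-1],(372,279))
o=np.zeros((600,800,3),np.uint8);o[:320,:400]=a;o[:320,400:]=b;o[320:599,:372]=w;cv2.imwrite("pics/cA.png",o)
E
```

```text
[ 0.49305129 -0.01621371  0.11426243] [ 1.30119404 -3.66999244  1.26439692] [-0.67632582  0.04022265  0.24851568] 0.4073021696451161
mid-slide front far corner [0.58129765 0.17991257 0.13      ]
```

View pics/cA.png

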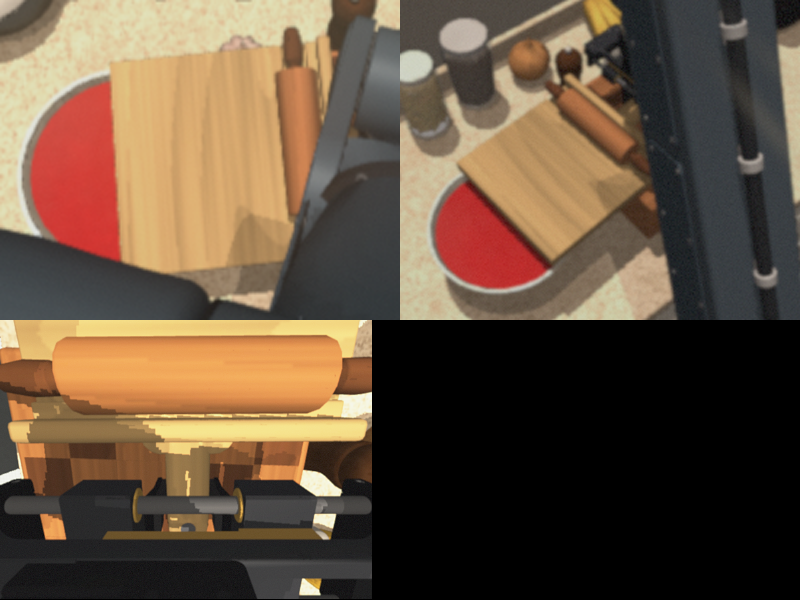

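```bash
python3 - <<'E'
from h import *
for n,A,B in (("top",(175-.25,191-.25),(180.25,297)),("scene",(200.5,243.3),(263,310.7))):
    a=ray(n,*A,.13);b=ray(n,*B,.13);print(n,a,b,np.linalg.norm(a-b),np.degrees(np.arctan2(*(a-b)[[1,0]])),(a+b)/2)
for n in("top","scene"):
    # bowl moved? compare visible red against first picture
    x=cv2.imread(f"pics/{n}0.png").astype(int);y=cv2.imread(f"pics/{n}A.png").astype(int)
    f=lambda im:((im[...,2]>100)&(im[...,1]<70)&(im[...,0]<70)&(im[...,2]-im[...,1]>90))
    print("red now, not before:",(f(y)&~f(x)).sum(),"of",f(y).sum())
    ys,xs=np.where(f(y));ys0,xs0=np.where(f(x));print("left extent",xs.min(),xs0.min())
s=read_state();print(s["force"],s["moment"],s["position"],s["time_s"])
E
```

```text
top [0.58090329 0.28124503 0.13      ] [0.35623413 0.26130158 0.13      ] 0.22555259221619534 5.072740241603271 [0.46856871 0.27127331 0.13      ]
scene [0.57025496 0.2822098  0.13      ] [0.34968952 0.26543161 0.13      ] 0.2212026700843122 4.350054925886079 [0.45997224 0.2738207  0.13      ]
red now, not before: 1 of 1715
left extent 136 136
red now, not before: 10 of 3117
left extent 185 185
[ 0.42291658 -3.11087516  1.70788805] [-0.45553233  0.03350418  0.29544149] [ 0.49305223 -0.01625019  0.11414557] 18.0
```

{"fn": "play_rows", "kwargs": {
  "plan": [
    [[0,0.04,0,0,0,0,-1],[0,0,0,0,0,0,-1],[0,0,0,0,0,0,-1],[0,0,0,0,0,0,-1],[0,0,0,0,0,0,-1]]
  ]
}}

```text
time_s: 18.5
position: [0.493, -0.0151, 0.1142]
tcp_rot: [[-0.088, 0.996, 0.0], [0.996, 0.088, -0.001], [-0.001, 0.0, -1.0]]
force: [-0.2, -5.6, 3.1]
opening: 0.408
```

```bash
python3 - <<'E'
from h import *
s=read_state();print(s["position"],s["force"],s["opening"],s["time_s"])
print(hand_in())
E
```

```text
[ 0.49300299 -0.01507209  0.1141867 ] [-0.20183042 -5.62027111  3.11562189] 0.4080369270282059 18.5
the job is handed in; nothing more can be done
None
```

The job is handed in at 18.5 s: the pin is in its groove, the front edge of the board is over the middle of the bowl, and the arm is still holding the handle.

**What I did**
- I rolled the pin back with both fingertips and it settled in the groove.
- It had drifted sideways, so its end would have come very close to the pepper mill during the slide. I nudged it about 25 mm along the groove to centre it.
- I gripped the handle and slid the board about 163 mm flat across the block.

**Last checks**
- **Pin:** its axis measured 200 mm behind the front edge, as a pin in the groove should. It still looked seated after the slide.
- **Board position:** the front edge is at about (0.4675, 0.2735) and the bowl's middle at (0.467, 0.2745), about 1 mm apart.
- **Disagreement between cameras:** before the last 1 mm move, the top camera put the front edge at (0.469, 0.271) and the scene camera at (0.460, 0.274). I trusted the top camera and the grip position. The scene camera's reading was about 8 mm off in x, from corners I picked by eye.
- **Bowl:** its visible part matched the first picture in both views, so it did not move.
- **Mill, salt and garlic:** I saw no sign that any of them had moved, but I only judged this by eye, and not all of them were in clear view at the end.
- **Hold:** the grip opening is 35.5 mm for a 36 mm handle, the tool is vertical, and the force on it is about 6 N. I took no further picture after the last 1 mm move. I judged the board level and clear of the bowl from the steady tool height and the last pictures, without measuring either directly.

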